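# Hold the pedal bin open, then ease its lid shut

## Task

Hold the blue pedal bin open for me while I drop my offcuts in: press its pedal all the way down with the fingertips so the lid stands fully open, and keep it there for at least three seconds. Then let the pedal up slowly, so that the lid settles fully shut without slamming. Work the pedal only: do not touch the lid, keep the grey bin shut, and leave everything else on the counter standing where it is, neither pushed nor lifted.

Things in the scene. Friction and masses are not known exactly. Their poses are not given: they have to be found in the camera images.
- blue_bin: Round blue desktop pedal bin, 156 mm across and about 213 mm tall with the lid shut, fixed to the counter. Origin: centre of its underside, on the counter. Its own -x axis is its front, where the pedal sticks out at the foot; +x is its back with the lid hinge, z up. Bin wall and lid rim end 79 mm in front of the origin; the wall is upright.
- blue_pedal_pad (a point): Centre of the top of the blue bin's pedal pad (rubber tread 44 mm front to back, 52 mm wide, on a steel plate 52 x 60 mm). With the pedal up it lies 124 mm in front of the bin's origin, 42 mm above the counter and 45 mm clear of the bin wall; fully pressed, 19 mm above the counter (23 mm travel), its front edge 4 mm off the counter. Axes as the bin's with the pedal up.
- blue_pedal (a joint): Pedal angle of the blue bin, rad: 0 up (lid shut), 0.22 at its stop (lid fully open). It turns about a level axis 20 mm in front of the bin's origin, 24 mm above the counter. A rod links it to the lid: lid angle = 5.55 x pedal angle; each mm the pad rises lowers the lid 0.05 rad. The lid's weight slams a freed pedal up: holding takes 2 N at the pad fully open, 5 to 8 N near shut.
- blue_lid_hinge (a joint): Lid angle of the blue bin in rad: 0 shut, 1.22 (70 degrees) fully open, front edge up, hinge at the back of the rim 197 mm above the counter.
- blue_lid: Blue lid, a shallow dome 158 mm across. Origin on its hinge at the back of the bin; with the lid shut its axes are the bin's. Not to be touched.
- blue_lid_front (a point): Front edge of the blue lid, about 197 mm above the counter when shut, about 350 mm when open.
- grey_bin: The second pedal bin, of the same make and size, grey with a bright metal lid, fixed to the counter. Origin and axes as on the blue bin. To be left shut.
- grey_lid_hinge (a joint): Lid angle of the grey bin in rad: 0 shut, 1.22 open; its pedal works it as on the blue bin.
- eraser: White eraser in a green sleeve lying flat beside the blue bin's pedal, 60 x 23 x 13 mm. Origin: centre of its underside; x along it. Loose.
- staple_box: Small red box of staples lying on the other side of the blue bin's pedal, 50 x 36 x 24 mm. Origin: centre of its underside; x along it. Loose.
- tape_roll: Roll of brown tape lying flat beside the grey bin's pedal, 68 mm across, 19 mm high. Origin: centre of its underside. Loose.
- glue_stick: Yellow glue stick with a red cap standing upright between the bins, 29 mm across, 95 mm tall. Origin: centre of its underside, z up along it. Loose.
- stapler: Blue and black stapler standing upright between the backs of the bins, 150 x 36 x 60 mm. Origin: centre of its underside; x along it. Loose.

How it is judged:
On the way, in this order (a step that is already met when the one before it is completed fails the run):
1. the blue bin's pedal is pressed fully down, its lid fully open (over 1.1 rad, 63 degrees), and kept so for three seconds (value of joint blue_lid_hinge above 1.1 rad and contact force between the fingers and blue_bin above 0.3 N), for 3 s.
2. the lid is back down, shut (under 0.04 rad) (value of joint blue_lid_hinge below 0.04 rad), for 0.2 s.
At the end, for the whole second after the job is handed in: Both lids shut (under 0.04 rad, about 2 degrees) and every loose thing within 20 mm of where it stood; the glue stick upright (value of joint each of blue_lid_hinge, grey_lid_hinge below 0.04 rad and distance of each of eraser, staple_box, tape_roll, glue_stick, stapler from where it was at the start of the episode below 0.02 m and angle between glue_stick's own z axis and vertical below 0.2 rad); the robot touches nothing.
It fails at once if the blue lid slams: it closes faster than 1.5 rad/s (its front edge at about 0.24 m/s) in its last 0.15 rad (9 degrees) (value of joint blue_lid_hinge below 0.15 rad and velocity of joint blue_lid_hinge below -1.5 rad/s).
It fails at once if the robot touches the blue lid instead of the pedal (contact force between any of the fingers, the arm and blue_lid above 1 N).
It fails at once if the grey bin is opened (over 0.1 rad) (value of joint grey_lid_hinge above 0.1 rad).
It fails at once if a loose thing is pushed, lifted or carried more than 20 mm from its place, or the glue stick is tipped (distance of any of eraser, staple_box, tape_roll, glue_stick, stapler from where it was at the start of the episode above 0.02 m or angle between glue_stick's own z axis and vertical above 0.4 rad).
It also fails if it takes over 51 s, if anything falls off the work surface, if the arm or the gripper's body presses on something with over 40 N, if the wrist force passes 120 N, or if a joint passes its speed limit or range.

## Robot

A 6-joint arm with a two-finger parallel gripper is mounted at the origin on the work surface. World frame = base frame: x ahead of the robot, y to its left, z up, the work surface at z = 0. Lengths are in m, angles in rad, forces in N, time in s.
With the tool pointing down it reaches from about 0.35 to 0.975 m from the base axis. Payload 4.9 kg.
Tool frame: the origin (TCP) lies at the very end of the fingers, on their centre line; the grasp point (between the pads) lies 19 mm behind it; z points along the fingers, y is the line along which they close (so a half turn about z gives the same grasp; the last joint's range is limited). The gripper opens to 85 mm and grips with 20 to 120 N. Pads are 22 mm wide; open, the fingers measure 114 mm over their backs; the gripper's body (76 mm by 85 mm) begins 54 mm behind the grasp point. The pads swing forward as they close: fully open they stand 13 mm farther back than shut.
Start: joints at [0.983, 0.053, 1.613, -0, 1.476, -0.119], TCP at [0.282, 0.558, 0.231] pointing down, gripper open.
Joint ranges: [-3.01, 3.01], [-1.01, 2.22], [0.06, 2.58], [-1.02, 4.17], [0.09, 2.62], [-3.14, 3.14]. Speed limits (rad/s): [2.57, 2.57, 3.14, 3.14, 3.14, 3.14].

## Interface

Orientations are given as a unit quaternion [w, x, y, z].
In Python, from plant import manip gives the robot as it stands.
- The arm moves only by the tool play_rows, never from a script. Its argument "series" is a list that holds one entry, the list of rows, each a list of 7 numbers: the shift along the world's x, y, z in m, then the turn, a rotation vector about the world's x, y, z in degrees, then the opening, from 0 (shut) to 1 (fully open). In form: [[[dx, dy, dz, rx, ry, rz, grip], ...]]. A call has 1 to 10 rows; each row shifts and turns the commanded pose from where the row before left it; what a row does not reach is not made up. A row lasts 1/10 s, in which the tool goes at most 50 mm and 8.59 degrees, less where a joint would pass 70% of its speed; a pose out of reach is approached as far as the arm can. A call with a gripper value outside its range is refused whole. The fingers move at their own pace and stop on an object; the grip force is fixed at half the most. Time passes only in rows, so rows that do not move let the fingers close. It gives the time, the measured TCP pose, the force, the opening and the grip force at its end, in the units of the state.
- manip.state(): the state, without advancing time (a new reading comes with each control period).
- manip.grab_frame(name): name is "scene" or "top"; returns a dict with "frame" (400x640x3 uint8, blue, green, red), "mtx" (3x3 intrinsics, pixels), "R" (3x3) and "t" (3): a world point X has camera coordinates R X + t. Camera axes: x right, y down, z forward; pixel columns grow to the right and rows downward; lengths in m; the calibration is good to about 2 mm. A picture is of the moment at which its call begins. There is no depth.
- manip.job_done(): hands the job in; it is judged then, once.
The state is a dict: "time": time; "joint_pos": joint angles; "joint_vel": joint speeds; "joint_efforts": joint torques, N m; "tool_pos": TCP position; "tool_rot": TCP orientation; "contact_force": force on the tool from outside, world axes, zero at the start; "ft_torque": the same for the moment, N m; "gripper_width": opening from 0.0 (shut) to 1.0 (fully open); "grasp_force": force on a finger pad.
Only numpy, scipy, OpenCV 4.12 (cv2) and the standard library are available. Lean on these libraries where they do the work, as an engineer would, in place of code of your own. Each camera call takes 0.05 s, during which the arm holds its last target. There are 200 camera calls.

## Working session

There is one attempt and no reset: what is moved stays moved. The work goes in short steps, Python scripts to look and compute and a tool call to move; the robot and the scene stay as the last step left them, time stands still between calls to the robot, and variables do not carry over. Pictures are saved under pics/ and viewed, at most 10 in all, crops included, and the job is handed in when it is done.

Besides the shell and the picture viewer there is one more tool, called after "Call:" as name(argument=value, ...) on one line, values as JSON. play_rows: Moves the arm, as the interface text tells. Its arguments: {"type":"object","properties":{"series":{"type":"array"}},"required":["series"]}

```bash
mkdir -p pics; python3 - <<'E'
from plant import manip
import cv2,pickle
d={}
for n in("scene","top"):
    f=manip.grab_frame(n);d[n]=f;cv2.imwrite(f"pics/{n}0.png",f["frame"]);print(n,f["mtx"].tolist(),(-f["R"].T@f["t"]).round(3))
pickle.dump(d,open("f0.pkl","wb"))
s=manip.state();print(s)
E
```

```text
scene [[406.72594944092697, 0.0, 325.5812485070325], [0.0, 406.72594944092697, 202.27648307036847], [0.0, 0.0, 1.0]] [ 0.859 -0.018  1.035]
top [[432.95832342406135, 0.0, 324.0510782859379], [0.0, 432.95832342406135, 194.41708869847773], [0.0, 0.0, 1.0]] [ 0.466 -0.01   1.215]
{'time': 0.1, 'joint_pos': array([ 9.82996791e-01,  5.33104066e-02,  1.61418115e+00, -1.24000304e-05,
        1.47598872e+00, -1.19008392e-01]), 'joint_vel': array([-0.0006312 , -0.00103474, -0.00385496, -0.0008646 , -0.00165445,
        0.0011482 ]), 'joint_efforts': array([ 6.44641887e-05, -3.94903708e+01, -3.71362925e+01, -1.29675736e-04,
        3.90005283e-03, -2.22683951e-05]), 'tool_pos': array([0.28206842, 0.55708933, 0.23015921]), 'tool_rot': array([-3.20856340e-04,  2.32254448e-01,  9.72654605e-01, -8.87618914e-04]), 'contact_force': array([ 0.57372618, -1.09301052, -0.24984218]), 'ft_torque': array([ 0.02149824, -0.01323355, -0.01634449]), 'grasp_force': 0.0, 'gripper_width': 1.0034833705462551}
```

View pics/scene0.png

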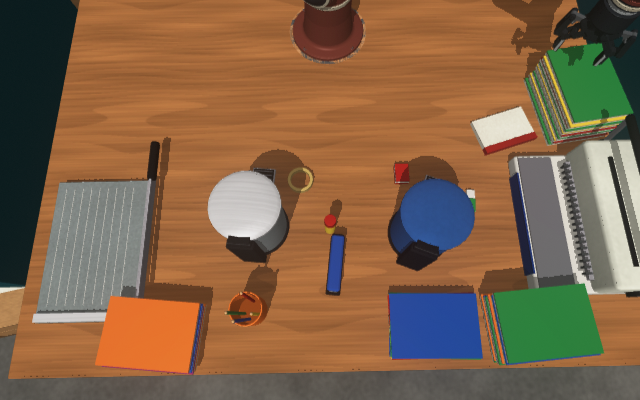

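View pics/top0.png

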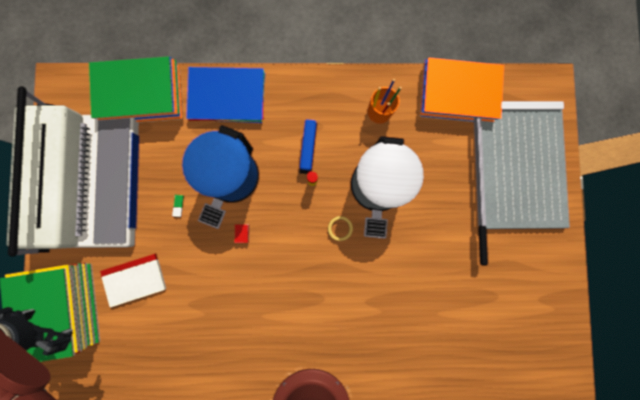

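The top view shows the blue lid around (217,165), its pedal at (211,214), the eraser at (178,206), the staple box at (241,234) and the hinge block at (236,139). In the scene view the blue pedal is hidden behind the lid. Next I measure these by masks.

```bash
cat > h.py <<'E'
import numpy as np,cv2
def ray(f,u,v,z):
    c=-f["R"].T@f["t"]; d=f["R"].T@np.linalg.inv(f["mtx"])@[u,v,1]
    return c+d*(z-c[2])/d[2]
def proj(f,X):
    p=f["mtx"]@(f["R"]@np.asarray(X)+f["t"]);return p[:2]/p[2]
E
python3 - <<'E'
import pickle,cv2,numpy as np
from h import *
d=pickle.load(open("f0.pkl","rb"));f=d["top"];im=f["frame"]
x0,y0,x1,y1=160,120,265,250
hsv=cv2.cvtColor(im,cv2.COLOR_BGR2HSV)
def blobs(name,lo,hi,z,n=2,f=f,hsv=hsv,box=(160,120,265,250)):
    x0,y0,x1,y1=box
    m=cv2.inRange(hsv,lo,hi)[y0:y1,x0:x1]
    c,_=cv2.findContours(m,cv2.RETR_EXTERNAL,cv2.CHAIN_APPROX_NONE)
    for k in sorted(c,key=cv2.contourArea)[::-1][:n]:
        if cv2.contourArea(k)<8:continue
        W=np.array([ray(f,u+x0,v+y0,z)[:2] for u,v in k[:,0]])
        r=cv2.minAreaRect((W*1000).astype(np.float32))
        print(name,np.round(r[0],1),np.round(r[1],1),round(r[2],1),'px',np.round(cv2.minAreaRect(k)[0]+np.array([x0,y0])))
blobs('grey-dark',(0,0,0),(179,90,110),.042,4)
blobs('bluelid',(100,120,90),(125,255,255),.2,1)
blobs('green',(40,80,60),(85,255,255),.013,1)
blobs('white',(0,0,170),(179,60,255),.013,2)
blobs('red',(0,180,110),(5,255,255),.024,1);blobs('red2',(172,150,110),(179,255,255),.024,1)
blobs('sceneblue',(100,120,90),(125,255,255),.2,1,d["scene"],cv2.cvtColor(d["scene"]["frame"],cv2.COLOR_BGR2HSV),(385,150,480,275))
cv2.imwrite("pics/c.png",cv2.resize(im[y0:y1,x0:x1],None,fx=4.5,fy=4.5,interpolation=cv2.INTER_CUBIC))
E
```

```text
grey-dark [534.2 258.9] [58.9 77. ] 67.8 px [213. 211.]
grey-dark [738.4 199. ] [105.9  25.9] 56.6 px [236. 137.]
grey-dark [780.9 177.5] [90.6  8.4] 89.8 px [244. 122.]
bluelid [635.8 219. ] [156.1 151.2] 72.1 px [216. 165.]
green [565.  363.2] [22.1 33.3] 89.6 px [178. 201.]
white [536.  365.5] [22.  24.8] 89.6 px [177. 212.]
red [475. 187.] [36.4 50.1] 86.5 px [241. 233.]
sceneblue [639.7 219.2] [155.1 163. ] 84.4 px [437. 215.]
```

View pics/c.png

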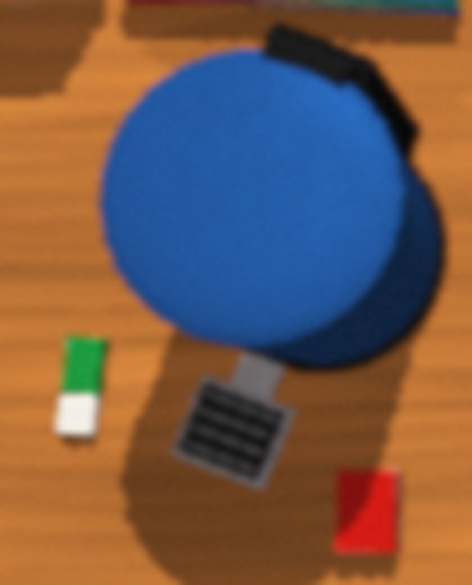

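The crop shows the plate corners at about (206,380), (297,408), (263,490) and (173,455). The eraser lies on the left at (80,387) and the staple box at lower right at (366,510).

```bash
python3 - <<'E'
import pickle
from h import *
f=pickle.load(open("f0.pkl","rb"))["top"]
P=np.array([ray(f,160+(u+.5)/4.5-.5,120+(v+.5)/4.5-.5,.042)[:2] for u,v in[(206,380),(297,408),(263,490),(173,455)]])
c=P.mean(0);ax=(P[0]+P[1]-P[2]-P[3])/2
print(P.round(3),c.round(4),np.linalg.norm(ax),np.linalg.norm(P[0]-P[1]),'yaw edges',np.degrees(np.arctan2(ax[1],ax[0])))
o=np.array([.637,.2195]);v=o-c;print('to bin',np.linalg.norm(v),np.degrees(np.arctan2(v[1],v[0])), np.hypot(*c))
h=ray(f,236.5,138.5,.19)[:2]-o;print('hinge yaw',np.degrees(np.arctan2(h[1],h[0])))
E
```

```text
[[0.554 0.281]
 [0.537 0.226]
 [0.488 0.246]
 [0.509 0.3  ]] [0.5218 0.2632] 0.05059124491715826 0.057146059377613606 yaw edges -22.325081066075196
to bin 0.12323823433773232 -20.75380297985793 0.5843717040417591
hinge yaw -36.80739782456163
```

Call:
play_rows(series=[[[0.0232, -0.0291, 0, 0, 0, 6, 0], [0.0232, -0.0291, 0, -1.8, -4.7, 0, 0], [0.0232, -0.0291, 0, -1.8, -4.7, 0, 0], [0.0232, -0.0291, 0, -1.8, -4.7, 0, 0], [0.0232, -0.0291, 0, -1.8, -4.7, 0, 0], [0.0232, -0.0291, -0.015, 0, 0, 0, 0], [0.0232, -0.0291, -0.02, 0, 0, 0, 0], [0.0232, -0.0291, -0.02, 0, 0, 0, 0], [0.0232, -0.0291, -0.02, 0, 0, 0, 0], [0.0232, -0.0291, -0.015, 0, 0, 0, 0]]])

```text
time: 1.1
tool_pos: [0.5142, 0.2649, 0.1393]
tool_rot: [0.171, 0.178, 0.968, -0.032]
contact_force: [0.4, 0.3, 0.5]
gripper_width: -0.0
grasp_force: 0.0
```

Call:
play_rows(series=[[[0, 0, -0.01, 0, 0, 0, 0], [0, 0, -0.01, 0, 0, 0, 0], [0, 0, -0.01, 0, 0, 0, 0], [0, 0, -0.01, 0, 0, 0, 0], [0, 0, 0, 0, 0, 0, 0], [0, 0, 0, 0, 0, 0, 0], [0, 0, 0, 0, 0, 0, 0]]])

```text
time: 1.8
tool_pos: [0.5146, 0.2672, 0.1021]
tool_rot: [0.172, 0.178, 0.968, -0.031]
contact_force: [-0.0, -0.1, 0.0]
gripper_width: 0.002
grasp_force: 0.0
```

```bash
python3 - <<'E'
from plant import manip
import cv2
from h import *
f=manip.grab_frame("top");s=manip.state();print(s["time"],s["tool_pos"],s["tool_rot"],s["contact_force"],s["gripper_width"]);print(proj(f,s["tool_pos"]))
a=cv2.resize(f["frame"][120:250,160:265],None,fx=4,fy=4,interpolation=cv2.INTER_CUBIC)
g=manip.grab_frame("scene")
b=cv2.resize(g["frame"][120:250,370:475],None,fx=4,fy=4,interpolation=cv2.INTER_CUBIC)
cv2.imwrite("pics/c1.png",np.hstack([a,b])[:, :800])
E
```

```text
1.85 [0.51472249 0.2671219  0.1021757 ] [ 0.17242313  0.1780215   0.96829162 -0.03146351] [-0.29804346 -0.88613107  1.11971364] -0.0008562118823297683
[204.68009523 217.55682814]
```

View pics/c1.png

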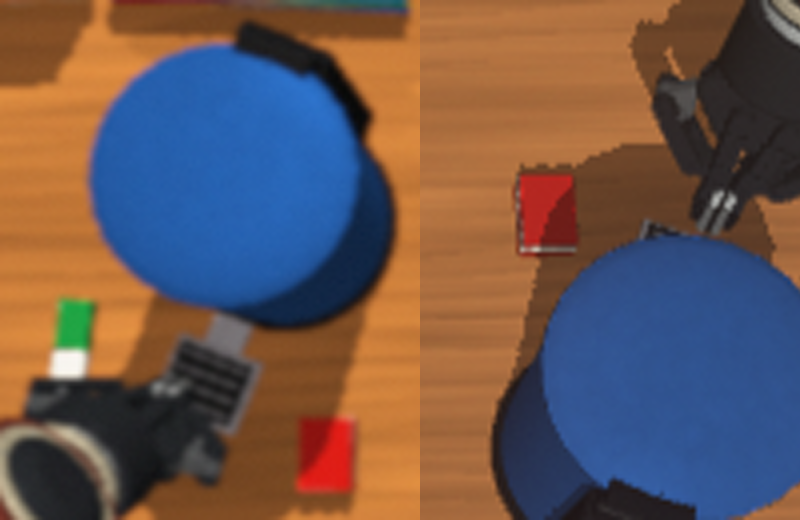

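The top view shows the fingertip at crop (178,385), just in front of the pad, and the projected TCP agrees with it. The lid is clear. I shift 8 mm towards the bin and go down to contact.

Call:
play_rows(series=[[[0.0075, -0.003, -0.012, 0, 0, 0, 0], [0, 0, -0.012, 0, 0, 0, 0], [0, 0, -0.012, 0, 0, 0, 0], [0, 0, -0.008, 0, 0, 0, 0], [0, 0, -0.006, 0, 0, 0, 0], [0, 0, -0.004, 0, 0, 0, 0], [0, 0, -0.003, 0, 0, 0, 0], [0, 0, 0, 0, 0, 0, 0], [0, 0, 0, 0, 0, 0, 0]]])

```text
time: 2.8
tool_pos: [0.5223, 0.2639, 0.0449]
tool_rot: [0.172, 0.178, 0.968, -0.032]
contact_force: [-0.0, 1.1, -0.5]
gripper_width: -0.001
grasp_force: 0.0
```

Call:
play_rows(series=[[[0, 0, -0.002, 0, 0, 0, 0], [0, 0, -0.002, 0, 0, 0, 0], [0, 0, -0.002, 0, 0, 0, 0], [0, 0, 0, 0, 0, 0, 0], [0, 0, 0, 0, 0, 0, 0]]])

```text
time: 3.3
tool_pos: [0.522, 0.264, 0.0389]
tool_rot: [0.172, 0.178, 0.968, -0.031]
contact_force: [-3.2, 0.2, 4.9]
gripper_width: 0.004
grasp_force: 2.3
```

Call:
play_rows(series=[[[0, 0, -0.0015, 0, 0, 0, 0], [0, 0, -0.0015, 0, 0, 0, 0], [0, 0, -0.0015, 0, 0, 0, 0], [0, 0, -0.0015, 0, 0, 0, 0], [0, 0, -0.0015, 0, 0, 0, 0], [0, 0, -0.0015, 0, 0, 0, 0], [0, 0, -0.0015, 0, 0, 0, 0], [0, 0, -0.0015, 0, 0, 0, 0], [0, 0, 0, 0, 0, 0, 0], [0, 0, 0, 0, 0, 0, 0]]])

```text
time: 4.3
tool_pos: [0.522, 0.2633, 0.0261]
tool_rot: [0.172, 0.178, 0.968, -0.032]
contact_force: [-0.4, 0.9, 1.7]
gripper_width: -0.002
grasp_force: 1.0
```

Call:
play_rows(series=[[[0, 0, -0.0015, 0, 0, 0, 0], [0, 0, -0.0015, 0, 0, 0, 0], [0, 0, -0.001, 0, 0, 0, 0], [0, 0, -0.001, 0, 0, 0, 0], [0, 0, 0, 0, 0, 0, 0], [0, 0, 0, 0, 0, 0, 0]]])

```text
time: 4.9
tool_pos: [0.5217, 0.2633, 0.021]
tool_rot: [0.172, 0.178, 0.968, -0.032]
contact_force: [0.1, -0.9, 0.3]
gripper_width: -0.001
grasp_force: 0.3
```

```bash
python3 - <<'E'
from plant import manip
import cv2
from h import *
f=manip.grab_frame("top")
a=cv2.resize(f["frame"][90:250,160:265],None,fx=3.5,fy=3.5,interpolation=cv2.INTER_CUBIC)
g=manip.grab_frame("scene")
b=cv2.resize(g["frame"][110:270,370:475],None,fx=3.5,fy=3.5,interpolation=cv2.INTER_CUBIC)
cv2.imwrite("pics/c2.png",np.hstack([a,b])[:, :800])
s=manip.state();print(s["time"],s["tool_pos"],s["contact_force"])
E
```

```text
5.0 [0.52169667 0.26331635 0.02105446] [ 0.89464221 -0.45062916  1.32205793]
```

View pics/c2.png

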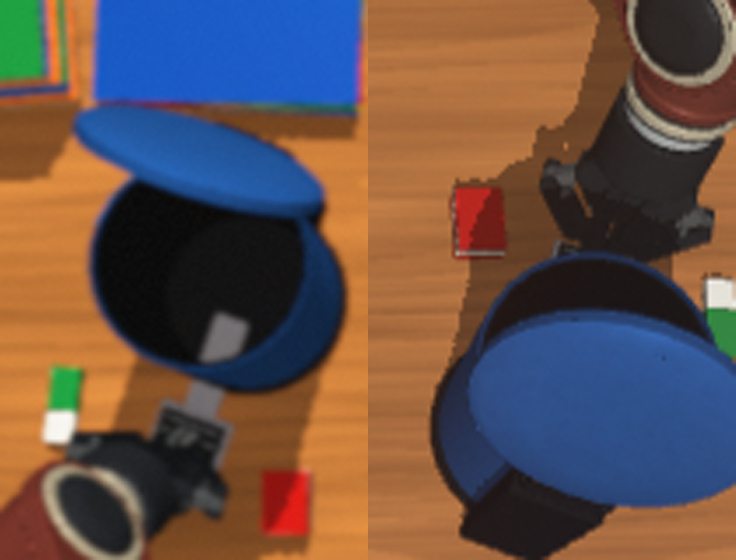

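The lid stands open: in the top view it spans (75,105) to (325,215) with the bin's mouth visible, and the tips rest on the tread at (180,435). The force is still only about 1 N, so I press on to the stop.

Call:
play_rows(series=[[[0, 0, -0.001, 0, 0, 0, 0], [0, 0, 0, 0, 0, 0, 0], [0, 0, 0, 0, 0, 0, 0]]])

```text
time: 5.3
tool_pos: [0.5218, 0.2634, 0.0204]
tool_rot: [0.172, 0.178, 0.968, -0.032]
contact_force: [-0.8, -2.7, 3.6]
gripper_width: 0.003
grasp_force: 1.7
```

Call:
play_rows(series=[[[0, 0, -0.0005, 0, 0, 0, 0], [0, 0, 0, 0, 0, 0, 0], [0, 0, 0, 0, 0, 0, 0]]])

```text
time: 5.6
tool_pos: [0.5219, 0.2634, 0.0203]
tool_rot: [0.172, 0.178, 0.968, -0.032]
contact_force: [-3.2, -1.8, 6.6]
gripper_width: 0.005
grasp_force: 3.4
```

The stop is reached: the force climbs while the tip hardly moves. Now I hold it there.

Call:
play_rows(series=[[[0, 0, -0.0005, 0, 0, 0, 0], [0, 0, 0, 0, 0, 0, 0], [0, 0, 0, 0, 0, 0, 0], [0, 0, 0, 0, 0, 0, 0], [0, 0, 0, 0, 0, 0, 0], [0, 0, 0, 0, 0, 0, 0], [0, 0, 0, 0, 0, 0, 0], [0, 0, 0, 0, 0, 0, 0], [0, 0, 0, 0, 0, 0, 0], [0, 0, 0, 0, 0, 0, 0]]])

```text
time: 6.6
tool_pos: [0.522, 0.2634, 0.0202]
tool_rot: [0.172, 0.178, 0.968, -0.032]
contact_force: [-6.8, -1.6, 9.6]
gripper_width: -0.002
grasp_force: 5.0
```

Call:
play_rows(series=[[[0, 0, 0, 0, 0, 0, 0], [0, 0, 0, 0, 0, 0, 0], [0, 0, 0, 0, 0, 0, 0], [0, 0, 0, 0, 0, 0, 0], [0, 0, 0, 0, 0, 0, 0], [0, 0, 0, 0, 0, 0, 0], [0, 0, 0, 0, 0, 0, 0], [0, 0, 0, 0, 0, 0, 0], [0, 0, 0, 0, 0, 0, 0], [0, 0, 0, 0, 0, 0, 0]]])

```text
time: 7.6
tool_pos: [0.522, 0.2635, 0.0202]
tool_rot: [0.172, 0.178, 0.968, -0.032]
contact_force: [-4.8, -2.7, 8.4]
gripper_width: -0.001
grasp_force: 5.0
```

Call:
play_rows(series=[[[0, 0, 0, 0, 0, 0, 0], [0, 0, 0, 0, 0, 0, 0], [0, 0, 0, 0, 0, 0, 0], [0, 0, 0, 0, 0, 0, 0], [0, 0, 0, 0, 0, 0, 0], [0, 0, 0, 0, 0, 0, 0], [0, 0, 0, 0, 0, 0, 0], [0, 0, 0, 0, 0, 0, 0], [0, 0, 0, 0, 0, 0, 0], [0, 0, 0, 0, 0, 0, 0]]])

```text
time: 8.6
tool_pos: [0.5219, 0.2634, 0.0202]
tool_rot: [0.172, 0.178, 0.968, -0.032]
contact_force: [-4.3, -2.2, 9.5]
gripper_width: -0.0
grasp_force: 5.0
```

Call:
play_rows(series=[[[0, 0, 0, 0, 0, 0, 0], [0, 0, 0, 0, 0, 0, 0], [0, 0, 0, 0, 0, 0, 0], [0, 0, 0, 0, 0, 0, 0], [0, 0, 0, 0, 0, 0, 0], [0, 0, 0, 0, 0, 0, 0], [0, 0, 0, 0, 0, 0, 0], [0, 0, 0, 0, 0, 0, 0], [0, 0, 0, 0, 0, 0, 0], [0, 0, 0, 0, 0, 0, 0]]])

```text
time: 9.6
tool_pos: [0.5219, 0.2634, 0.0202]
tool_rot: [0.172, 0.178, 0.968, -0.032]
contact_force: [-4.9, -2.5, 8.9]
gripper_width: 0.001
grasp_force: 5.0
```

Held for 4 s. Now I release slowly.

Call:
play_rows(series=[[[0, 0, 0.001, 0, 0, 0, 0], [0, 0, 0.001, 0, 0, 0, 0], [0, 0, 0.001, 0, 0, 0, 0], [0, 0, 0.001, 0, 0, 0, 0], [0, 0, 0.001, 0, 0, 0, 0], [0, 0, 0.001, 0, 0, 0, 0], [0, 0, 0.001, 0, 0, 0, 0], [0, 0, 0.001, 0, 0, 0, 0], [0, 0, 0.001, 0, 0, 0, 0], [0, 0, 0.001, 0, 0, 0, 0]]])

```text
time: 10.6
tool_pos: [0.5218, 0.2636, 0.0294]
tool_rot: [0.172, 0.178, 0.968, -0.032]
contact_force: [-2.4, 1.4, 2.3]
gripper_width: 0.001
grasp_force: 1.3
```

Call:
play_rows(series=[[[0, 0, 0.001, 0, 0, 0, 0], [0, 0, 0.001, 0, 0, 0, 0], [0, 0, 0.001, 0, 0, 0, 0], [0, 0, 0.001, 0, 0, 0, 0], [0, 0, 0.001, 0, 0, 0, 0], [0, 0, 0.0005, 0, 0, 0, 0], [0, 0, 0.0005, 0, 0, 0, 0], [0, 0, 0.0005, 0, 0, 0, 0], [0, 0, 0.0005, 0, 0, 0, 0], [0, 0, 0.0005, 0, 0, 0, 0]]])

```text
time: 11.6
tool_pos: [0.5221, 0.2635, 0.037]
tool_rot: [0.172, 0.178, 0.968, -0.032]
contact_force: [-1.1, -0.8, 3.1]
gripper_width: 0.004
grasp_force: 1.9
```

Call:
play_rows(series=[[[0, 0, 0.0005, 0, 0, 0, 0], [0, 0, 0.0005, 0, 0, 0, 0], [0, 0, 0.0005, 0, 0, 0, 0], [0, 0, 0.0005, 0, 0, 0, 0], [0, 0, 0.0005, 0, 0, 0, 0], [0, 0, 0.0005, 0, 0, 0, 0], [0, 0, 0.0005, 0, 0, 0, 0], [0, 0, 0.0005, 0, 0, 0, 0], [0, 0, 0.0005, 0, 0, 0, 0], [0, 0, 0.0005, 0, 0, 0, 0]]])

```text
time: 12.6
tool_pos: [0.5222, 0.2637, 0.0421]
tool_rot: [0.172, 0.178, 0.968, -0.032]
contact_force: [0.6, -1.5, 3.3]
gripper_width: -0.0
grasp_force: 1.8
```

Call:
play_rows(series=[[[0, 0, 0.0005, 0, 0, 0, 0], [0, 0, 0.0005, 0, 0, 0, 0], [0, 0, 0.0005, 0, 0, 0, 0], [0, 0, 0.0005, 0, 0, 0, 0], [0, 0, 0.0005, 0, 0, 0, 0], [0, 0, 0.0005, 0, 0, 0, 0], [0, 0, 0.0005, 0, 0, 0, 0], [0, 0, 0.0005, 0, 0, 0, 0], [0, 0, 0.0005, 0, 0, 0, 0], [0, 0, 0.0005, 0, 0, 0, 0]]])

```text
time: 13.6
tool_pos: [0.5208, 0.2632, 0.0457]
tool_rot: [0.171, 0.178, 0.969, -0.033]
contact_force: [0.4, 0.5, 0.7]
gripper_width: 0.002
grasp_force: 0.0
```

Call:
play_rows(series=[[[0, 0, 0.0005, 0, 0, 0, 0], [0, 0, 0.0005, 0, 0, 0, 0], [0, 0, 0.0005, 0, 0, 0, 0], [0, 0, 0.0005, 0, 0, 0, 0], [0, 0, 0.001, 0, 0, 0, 0], [0, 0, 0.002, 0, 0, 0, 0], [0, 0, 0.004, 0, 0, 0, 0], [0, 0, 0, 0, 0, 0, 0]]])

```text
time: 14.4
tool_pos: [0.5224, 0.2638, 0.0568]
tool_rot: [0.172, 0.178, 0.968, -0.031]
contact_force: [1.0, -0.2, -0.1]
gripper_width: 0.003
grasp_force: 0.0
```

Call:
play_rows(series=[[[-0.01, 0.004, 0.01, 0, 0, 0, 0], [-0.02, 0.008, 0.02, 0, 0, 0, 0], [-0.02, 0.008, 0.02, 0, 0, 0, 0], [-0.02, 0.008, 0.02, 0, 0, 0, 0], [-0.02, 0.008, 0.02, 0, 0, 0, 0], [-0.02, 0.008, 0.02, 0, 0, 0, 0], [0, 0, 0, 0, 0, 0, 0], [0, 0, 0, 0, 0, 0, 0], [0, 0, 0, 0, 0, 0, 0]]])

```text
time: 15.3
tool_pos: [0.4116, 0.307, 0.1647]
tool_rot: [0.171, 0.178, 0.968, -0.033]
contact_force: [-0.2, 0.2, -0.6]
gripper_width: 0.002
grasp_force: 0.0
```

```bash
python3 - <<'E'
from plant import manip
import cv2
from h import *
f=manip.grab_frame("top")
a=cv2.resize(f["frame"][90:300,140:440],None,fx=2.5,fy=2.5,interpolation=cv2.INTER_CUBIC)
cv2.imwrite("pics/c3.png",a)
s=manip.state();print(s["time"],s["tool_pos"],s["contact_force"])
E
```

```text
15.35 [0.41168618 0.30678996 0.16444324] [ 0.28128949 -0.04299538  0.26411536]
```

View pics/c3.png

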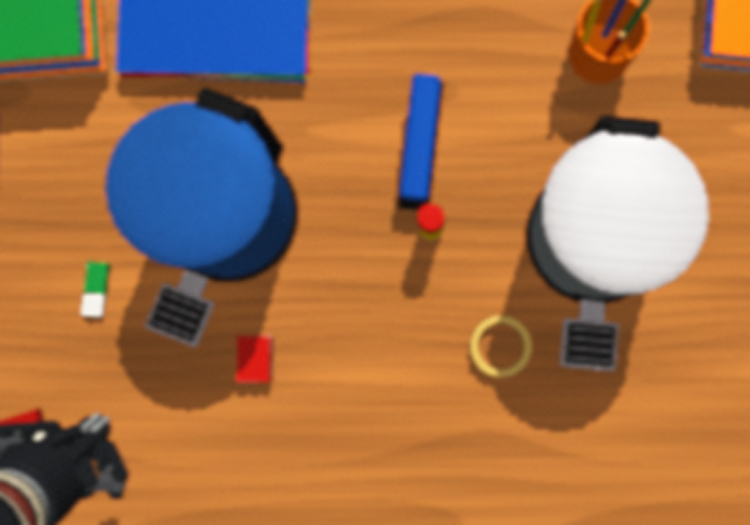

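The picture shows the blue lid shut, centred at (190,185), and its pedal up at (180,312). The grey bin is shut, all the loose things are in place, and the gripper is clear at (95,430).

```bash
python3 -c "
from plant import manip
print(manip.job_done())"
```

```text
the job is handed in; nothing more can be done
None
```

I pressed the blue bin's pedal to its stop, held the lid open for about 4 s and let it settle shut slowly. The final picture shows both lids shut and nothing visibly moved, and the job is handed in; the interface returned no verdict.

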